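Spring open the wide touch-latch case

TASK

Open the wider of the two grey steel bench cases with the fingertips: press its lid down at the black disc by its free edge until the touch catch lets go, take the fingers away so that it springs ajar, then push the lid from beneath, up and over past upright, until it leans fully open by itself. Do not take the lid between the fingers, leave the narrower case shut, and leave the tins and other things where they stand.

Things in the scene. Friction and masses are not known exactly. Their poses are not given: they have to be found in the camera images.
- wide_case: The WIDER of two grey sheet-steel bench cases, fixed on the table on a wooden riser of varying height (0 to 30 mm): 200 mm wide (its y), 180 mm deep (its x), 100 mm tall without the riser, open-topped, 6 mm walls, closed by a hinged lid without handle. Origin: centre of its underside; +x points from its free-edge side (towards the robot) to its hinge side. Its inside is clear in the middle, 50 mm above its underside and up; a plunger stands near the +y end.
- wide_press (a point): Centre of the round black disc (26 mm, flat) on top of the wider case's plain metal lid: the place to press. It is 140 mm from the hinge line, 24 mm from the free edge, mid-width; moves with the lid. Axes: x from free edge to hinge, y along the hinge, z out of the lid's top. A push of 3 to 5 N straight down sinks it about 4 mm and trips the touch catch (it stops at 7 mm); the catch does not engage again.
- wide_hinge (a point): Middle of the wider case's hinge line, level with the underside of the lid and 98 mm above the case's underside. The lid is a plate 164 mm deep (from the hinge line to the free edge), 184 mm wide and 6 mm thick; shut, it lies in the case's mouth. Axes are the lid's, as for wide_press.
- wide_edge (a point): Middle of the free edge of the wider case's lid, on its underside, 164 mm from the hinge line. It moves with the lid; with the lid ajar it is about 50 mm above the case's rim and fingers fit below it.
- wide_lid (a joint): Opening angle of the wider case's lid, rad: 0 shut, to -0.05 while pressed in; once the catch is tripped and the finger withdrawn, a spring plunger lifts it ajar to about 0.32; 1.57 upright; 1.85 open against its stop. The lid weighs about 0.25 kg: let go before upright it falls back to ajar, past upright it falls to its stop and stays.
- narrow_press (a point): The same black disc on the lid of the NARROWER case (120 mm wide, otherwise the same build, on its own riser). This case must stay shut. Axes as for wide_press.
- narrow_lid (a joint): Opening angle of the narrower case's lid, 0 shut, negative while pressed in. It has the same touch catch.
- tin_mid: An open food tin, 60 mm across and 50 mm tall, with folded card inside, loose on the table in the row with the cases. Origin: centre of its underside. Not part of the job.
- tin_left: An open food tin, 60 mm across and 50 mm tall, with folded card inside, loose on the table, left, near the robot. Origin: centre of its underside. Not part of the job.
- tin_right: An open food tin, 60 mm across and 50 mm tall, with folded card inside, loose on the table, right, near the robot. Origin: centre of its underside. Not part of the job.
- tin_back: An open food tin, 60 mm across and 50 mm tall, with folded card inside, loose on the table, beyond the cases. Origin: centre of its underside. Not part of the job.
- kettle: An aluminium kettle, about 145 mm across and 190 mm tall with its bail, to the left. Origin: centre of its underside. Not part of the job.
- jar: A closed jar, 70 mm across, 90 mm tall, beyond the cases. Origin: centre of its underside. Not part of the job.
- stirrer: A spatula lying flat beyond the cases, at the right. Not part of the job.

How it is judged:
By the outcome, as a careful person would: the job done as asked, in the order asked, and still so for the second after the job is handed in, with the robot touching nothing.
It also fails if it takes over 48 s, if anything falls off the work surface, if the arm or the gripper's body presses on something with over 40 N, if the wrist force passes 120 N, or if a joint passes its speed limit or range.

ROBOT

A 6-joint arm with a two-finger parallel gripper is mounted at the origin on the work surface. World frame = base frame: x ahead of the robot, y to its left, z up, the work surface at z = 0. Lengths are in m, angles in rad, forces in N, time in s.
With the tool pointing down it reaches from about 0.275 to 0.975 m from the base axis. Payload 8.4 kg.
Tool frame: the origin (TCP) lies at the very end of the fingers, on their centre line; the grasp point (between the pads) lies 19 mm behind it; z points along the fingers, y is the line along which they close (so a half turn about z gives the same grasp; the last joint's range is limited). The gripper opens to 92 mm and grips with 3 to 60 N. Pads are 20 mm wide; open, the fingers measure 128 mm over their backs; the gripper's body (75 mm by 189 mm) begins 69 mm behind the grasp point.
Start: joints at [-1.162, 0.353, 1.633, -0, 1.155, -0.002], TCP at [0.25, -0.573, 0.215] pointing down, gripper open.
Joint ranges: [-2.63, 2.63], [-0.92, 2.1], [0.06, 2.66], [-1.3, 4.44], [0, 2.69], [-3.02, 3.02]. Speed limits (rad/s): [2.22, 2.22, 2.79, 3.14, 3.14, 3.14].

INTERFACE

Orientations are given as a unit quaternion [x, y, z, w].
In Python, from bench import bot gives the robot as it stands. The module is installed in compiled form; this text tells all that it offers.
- The arm moves only by the tool arm_command, never from a script. Its argument "deltas" is one flat list of numbers, 6 for each row, row after row: the shift along the world's x, y, z in mm, then the turn, a rotation vector about the world's x, y, z in rad. A call has 1 to 12 rows; each row is the pose to reach, as a shift and turn from the pose commanded when the call began; what a row does not reach only later rows make up. A row lasts 1/8 s, in which the tool goes at most 62.5 mm and 10.7 degrees, less where a joint would pass 70% of its speed; a pose out of reach is approached as far as the arm can. A call with a gripper value outside its range is refused whole. "fingers" is the opening, from 0 (shut) to 1 (fully open), set as the call begins (left out, the last holds). The fingers move at their own pace and stop on an object; the grip force is fixed at half the most. Time passes only in rows, so rows that repeat a pose let the fingers close. It gives the time, the measured TCP pose, the force, the opening and the grip force at its end, in the units of the state.
- bot.read_state(): the state, without advancing time (a new reading comes with each control period).
- bot.get_image(name): name is "scene" or "side" or "wrist"; returns (picture, depth): 400x640x3 uint8, blue, green, red; 400x640 float32, m along the optical axis (not along the pixel's ray), 0 where there is no reading.
- bot.camera_params(name): a dict with "fx", "fy", "cx", "cy" (pixels), "D" ([k1, k2, p1, p2, k3] as OpenCV has them; the pictures are not rectified), "rvec" (rotation vector, rad) and "tvec" (3), from world to camera coordinates, as OpenCV has them. Camera axes: x right, y down, z forward; pixel columns grow to the right and rows downward; lengths in m; the calibration is good to about 2 mm. A picture is of the moment at which its call begins: read the wrist's pose just before it. camera_params takes no time and is no camera call; for the wrist camera it gives the pose at the moment of the call.
- bot.sign_off(): hands the job in; it is judged then, once.
Trained networks look in the newest picture that a camera, given by its name, has taken for a name from the list of things; names that differ only in an ending like _2 or _b are one class to them, and where a whole thing is asked for, a point or a joint stands for the part that bears it (a point fixed in the world has none). Each returns a list of dicts, best first, with "p" (0 to 1); they miss things now and then, are a little off and sometimes report something else, mostly with a low value. They report only what shows in the picture. A call takes as long as a camera call.
- bot.regions_of(camera, name): "region" (400x640 bool, what is visible of it) and "at" ([column, row] as shares, 0 to 1, of the picture: columns of its width, rows of its height, amid what is visible of it).
- bot.spot_point(camera, name): "at" ([column, row] as shares, 0 to 1, of the picture: columns of its width, rows of its height: a listed point, or the origin of a listed thing).
The state is a dict: "t": time; "joints": joint angles; "joint_vel": joint speeds; "joint_torque": joint torques, N m; "tcp_pos": TCP position; "eef_rot": TCP orientation; "force": force on the tool from outside, world axes, zero at the start; "torque": the same for the moment, N m; "width": finger opening in m; "grasp_force": force on a finger pad.
Only numpy, scipy, OpenCV 4.12 (cv2) and the standard library are available. Lean on these libraries where they do the work, as an engineer would, in place of code of your own. Each camera call takes 0.05 s, during which the arm holds its last target. There are 200 camera calls.

## Working session

There is one attempt and no reset: what is moved stays moved. The work goes in short steps, Python scripts to look and compute and a tool call to move; the robot and the scene stay as the last step left them, time stands still between calls to the robot, and variables do not carry over. Pictures are saved under pics/ and viewed, at most 10 in all, crops included, and the job is handed in when it is done.

Besides the shell and the picture viewer there is one more tool, called after "Call:" as name(argument=value, ...) on one line, values as JSON. arm_command: Moves the arm, as the interface text tells. Its arguments: {"type":"object","properties":{"deltas":{"type":"array"},"fingers":{"type":"number"}},"required":["deltas"]}

```bash
mkdir -p pics; cat > h.py <<'E'
import numpy as np, cv2
from bench import bot
def cam(n):
    p=bot.camera_params(n);K=np.array([[p['fx'],0,p['cx']],[0,p['fy'],p['cy']],[0,0,1]]);R=cv2.Rodrigues(np.array(p['rvec'],float))[0]
    return K,np.array(p['D'],float),R,np.array(p['tvec'],float).ravel()
def ray(c,px):
    K,D,R,t=c;u=cv2.undistortPoints(np.array([[px]],float),K,D)[0,0]
    return -R.T@t, R.T@np.array([u[0],u[1],1.])
def back(c,px,d):
    o,r=ray(c,px);return o+r*d
def tri(obs):
    A=np.zeros((3,3));b=np.zeros(3)
    for o,r in obs:
        r=r/np.linalg.norm(r);P=np.eye(3)-np.outer(r,r);A+=P;b+=P@o
    return np.linalg.solve(A,b)
def px(a): return [a[0]*640,a[1]*400]
E
python3 - <<'E'
from h import *
np.set_printoptions(precision=4,suppress=True)
ims=[]
for n in('scene','side'):
    c=cam(n);im,d=bot.get_image(n);im=im.copy()
    for name in('wide_press','narrow_press','wide_hinge','wide_edge','tin_mid','tin_left','tin_right','tin_back','kettle','jar','wide_case'):
        for q in bot.spot_point(n,name)[:2]:
            p=px(q['at']);z=d[min(399,int(p[1])),min(639,int(p[0]))]
            print(n,name,round(q['p'],2),np.round(p,1),back(c,p,z) if z>0 else None)
            if q['p']>.4: cv2.circle(im,(int(p[0]),int(p[1])),3,(0,0,255),-1);cv2.putText(im,name,(int(p[0]),int(p[1])),0,.35,(0,255,0))
    cv2.imwrite(f'pics/{n}0.png',im)
print(bot.read_state())
E
```

```text
scene wide_press 0.66 [214.9 241.3] [ 0.444  -0.2806  0.1095]
scene narrow_press 0.61 [292.7 202.4] [ 0.4726 -0.0037  0.1083]
scene wide_hinge 0.78 [248.4 265.5] [ 0.5816 -0.252   0.1084]
scene wide_hinge 0.63 [380.4 149.5] [0.4471 0.4498 0.0671]
scene wide_edge 0.55 [210.9 237.7] [ 0.4206 -0.2818  0.1053]
scene tin_mid 0.62 [363.  201.8] [0.5764 0.2276 0.0306]
scene tin_left 0.52 [306.2 171.6] [0.3302 0.1689 0.0387]
scene tin_right 0.66 [225.9 217.9] [ 0.3362 -0.1871  0.0493]
scene tin_right 0.58 [249.7 264.1] [ 0.5811 -0.2468  0.1097]
scene tin_back 0.67 [352.1 277.2] [ 0.7829 -0.0272  0.0522]
scene jar 0.89 [382.9 250.1] [0.7677 0.1261 0.0328]
scene wide_case 0.73 [236.7 267.2] [ 0.5667 -0.2817  0.1119]
scene wide_case 0.25 [379.1 152.3] [0.4441 0.4476 0.0521]
side wide_press 0.74 [383.4 158.6] [ 0.4463 -0.2612  0.1087]
side narrow_press 0.74 [349.3 190.2] [ 0.4829 -0.0147  0.1075]
side wide_hinge 0.65 [345.3 154.6] [ 0.5897 -0.234   0.1066]
side wide_edge 0.91 [388.7 159.4] [ 0.428  -0.2688  0.1057]
side tin_mid 0.92 [292.8 259.4] [0.5366 0.2814 0.031 ]
side tin_mid 0.72 [366.8 1
[... 210 characters left out ...]
ettle 0.73 [293.5 345.6] [0.3764 0.5605 0.0811]
side jar 0.86 [254.7 224. ] [0.7338 0.1858 0.0261]
side wide_case 0.86 [366.8 176.1] [ 0.4752 -0.1643  0.0793]
side wide_case 0.56 [384.2 156.4] [ 0.4484 -0.2765  0.1099]
{'t': 1.2, 'joints': array([-1.1624,  0.353 ,  1.6334, -0.    ,  1.1552, -0.0024]), 'joint_vel': array([-0.    , -0.0022,  0.0012,  0.0016,  0.0006,  0.003 ]), 'joint_torque': array([ -0.001 , -59.376 , -33.4568,   0.0698,   0.0156,   0.    ]), 'tcp_pos': array([ 0.2496, -0.573 ,  0.2146]), 'eef_rot': array([ 0.979,  0.204, -0.   ,  0.   ]), 'force': array([ 0.1358,  0.2137, -0.5953]), 'torque': array([0.0339, 0.0093, 0.0259]), 'grasp_force': 0.0, 'width': 0.09230807361428159}
```

View pics/scene0.png

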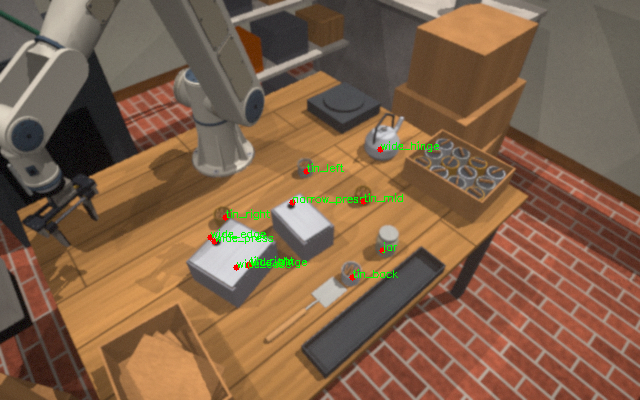

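View pics/side0.png

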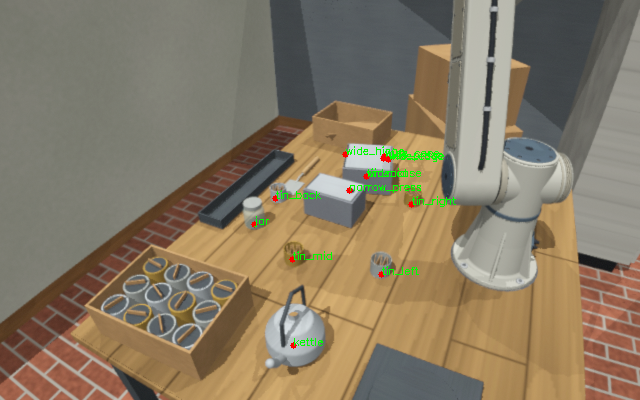

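The pictures agree: the wide case's disc is at about (0.445, -0.27, 0.108), with its yaw about 0.2. That is at scene px 215,241 and side px 383,159. The second wide_hinge hit, on the kettle, is false. I'll move the wrist camera over it with the fingers shut.

Call:
arm_command(deltas=[40, 60, 50, 0, 0, -0.1, 80, 120, 100, 0, 0, -0.2, 120, 180, 120, 0, 0, -0.21, 150, 240, 120, 0, 0, -0.21, 150, 290, 120, 0, 0, -0.21, 150, 290, 120, 0, 0, -0.21, 150, 290, 120, 0, 0, -0.21], fingers=0)

```text
t: 2.08
tcp_pos: [0.4004, -0.2807, 0.3354]
eef_rot: [0.995, 0.102, 0.001, 0.0]
force: [0.2, -0.3, 1.2]
width: 0.0242
grasp_force: 0.0
```

```bash
python3 - <<'E'
from h import *
np.set_printoptions(precision=4,suppress=True)
s=bot.read_state();print(s['t'],s['joints'],s['tcp_pos'],s['eef_rot'],s['width'])
obs={}
for n in('wrist','scene','side'):
    c=cam(n);im,d=bot.get_image(n);im=im.copy()
    for name in('wide_press','wide_hinge','wide_edge','narrow_press'):
        for q in bot.spot_point(n,name)[:1]:
            p=px(q['at']);z=d[min(399,int(p[1])),min(639,int(p[0]))]
            print(n,name,round(q['p'],2),np.round(p,1),back(c,p,z) if z>0 else None)
            obs.setdefault(name,[]).append(ray(c,p))
            cv2.circle(im,(int(p[0]),int(p[1])),3,(0,0,255),-1)
    # lid plane from depth
    if n!='scene' or 1:
        v,u=np.mgrid[0:400:2,0:640:2];m=d[v,u]>0
        K,D,R,t=c;uv=np.stack([u[m],v[m]],-1).astype(float)[:,None]
        un=cv2.undistortPoints(uv,K,D)[:,0];z=d[v,u][m]
        P=(np.c_[un,np.ones(len(un))]*z[:,None]-t)@R
        k=(abs(P[:,0]-.52)<.14)&(abs(P[:,1]+.26)<.13)&(P[:,2]>.085)&(P[:,2]<.13)
        Q=P[k]
        if len(Q)>20:
            r=cv2.minAreaRect(Q[:,:2].astype(np.float32)*1000);print(n,'lid',len(Q),np.median(Q[:,2]),r)
    if n=='wrist': cv2.imwrite('pics/w1.png',im)
for k,o in obs.items(): print(k,len(o),tri(o), [np.linalg.norm(np.cross(tri(o)-a,b/np.linalg.norm(b))).round(4) for a,b in o])
E
```

```text
2.075 [-0.6149  0.0346  1.7605  0.0005  1.3452  0.7514] [ 0.4004 -0.2807  0.3354] [0.9948 0.102  0.0006 0.0002] 0.0242010176358148
wrist wide_press 0.95 [324.4 131.8] [ 0.4482 -0.2784  0.1095]
wrist wide_hinge 0.8 [312.9   7. ] [ 0.5821 -0.2367  0.1087]
wrist narrow_press 0.62 [113.6  61.5] [ 0.4789 -0.0159  0.1069]
wrist lid 6439 0.10833449582998321 ((505.1721496582031, -260.33660888671875), (179.16067504882812, 200.83023071289062), 16.730756759643555)
scene wide_press 0.68 [216.1 243. ] [ 0.4543 -0.2818  0.1127]
scene wide_hinge 0.72 [249.6 265.3] [ 0.5865 -0.2503  0.1132]
scene wide_edge 0.57 [210.6 240.1] [ 0.4316 -0.2882  0.1098]
scene narrow_press 0.66 [292.6 203.6] [ 0.474  -0.0054  0.1048]
scene lid 925 0.1097823745979187 ((505.5980529785156, -261.9919128417969), (181.88320922851562, 202.6942138671875), 16.326719284057617)
side wide_press 0.57 [382.2 157.4] [ 0.4522 -0.2639  0.1112]
side wide_hinge 0.59 [345.9 155.6] [ 0.5856 -0.2307  0.1049]
side wide_edge 0.71 [391.1 158.8] [ 0.4218 -0.28    0.104 ]
side narrow_press 0.97 [347.6 191.7] [ 0.4864 -0.0083  0.1045]
side lid 369 0.10773232022005859 ((505.4602966308594, -257.1163330078125), (180.35150146484375, 207.75872802734375), 17.378910064697266)
wide_press 3 [ 0.451  -0.2784  0.105 ] [np.float64(0.003), np.float64(0.0028), np.float64(0.0053)]
wide_hinge 3 [ 0.5841 -0.2406  0.1017] [np.float64(0.0044), np.float64(0.0082), np.float64(0.0053)]
narrow_press 3 [ 0.4808 -0.0095  0.1061] [np.float64(0.0053), np.float64(0.005), np.float64(0.0057)]
wide_edge 2 [ 0.4237 -0.2861  0.1003] [np.float64(0.0003), np.float64(0.0003)]
```

View pics/w1.png

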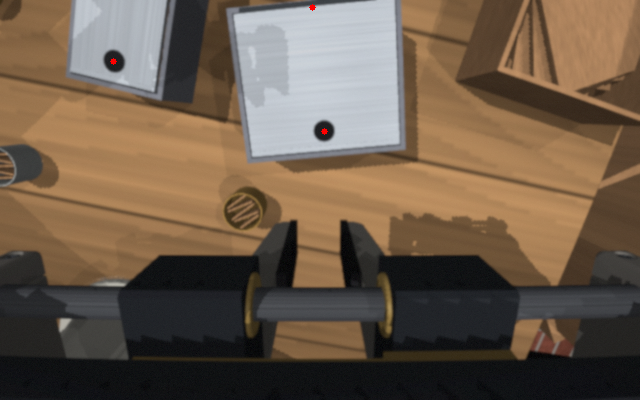

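The wrist view shows the wide lid with its disc at px 324,132. It matches the depth rectangle: centre (505, -260) mm, yaw 0.29, top z 108 mm. Next I'll go above the disc at (449, -277).

Call:
arm_command(deltas=[25, 3, -60, 0, 0, 0.088, 49, 6, -120, 0, 0, 0.088, 49, 6, -170, 0, 0, 0.088, 49, 6, -205, 0, 0, 0.088, 49, 6, -217, 0, 0, 0.088, 49, 6, -217, 0, 0, 0.088], fingers=0)

```text
t: 3.58
tcp_pos: [0.4486, -0.2771, 0.1177]
eef_rot: [0.99, 0.144, -0.0, -0.0]
force: [-1.1, 0.2, 0.6]
width: 0.0005
grasp_force: 0.0
```

Call:
arm_command(deltas=[0, 0, -5, 0, 0, 0, 0, 0, -9, 0, 0, 0, 0, 0, -11, 0, 0, 0, 0, 0, -11, 0, 0, 0])

```text
t: 4.08
tcp_pos: [0.4491, -0.2774, 0.1071]
eef_rot: [0.99, 0.144, 0.001, 0.001]
force: [0.4, -0.4, 3.9]
width: 0.0004
grasp_force: 1.7
```

Contact is at about z 0.107. I'll press a little more.

Call:
arm_command(deltas=[0, 0, -1, 0, 0, 0, 0, 0, -2, 0, 0, 0, 0, 0, -3, 0, 0, 0, 0, 0, -4, 0, 0, 0, 0, 0, -4, 0, 0, 0])

```text
t: 4.7
tcp_pos: [0.4487, -0.2771, 0.1026]
eef_rot: [0.99, 0.144, 0.0, 0.0]
force: [1.9, -2.2, 2.5]
width: -0.0
grasp_force: 1.6
```

Call:
arm_command(deltas=[0, 0, -1, 0, 0, 0, 0, 0, -1, 0, 0, 0, -5, 0, 40, 0, 0, 0, -30, -10, 90, 0, 0, 0, -80, -25, 140, 0, 0, 0, -110, -35, 160, 0, 0, 0, -110, -35, 160, 0, 0, 0])

```text
t: 5.58
tcp_pos: [0.337, -0.3123, 0.264]
eef_rot: [0.99, 0.143, 0.0, 0.001]
force: [-0.0, -0.2, -0.3]
width: 0.0004
grasp_force: 0.0
```

```bash
python3 - <<'E'
from h import *
np.set_printoptions(precision=4,suppress=True)
s=bot.read_state();print(s['t'],s['joints'],s['tcp_pos'],s['eef_rot'],s['force'])
O=[]
for n in('wrist','side'):
    c=cam(n);im,d=bot.get_image(n)
    for name in('wide_press','wide_edge'):
        for q in bot.spot_point(n,name)[:1]:
            p=px(q['at']);z=d[min(399,int(p[1])),min(639,int(p[0]))]
            print(n,name,round(q['p'],2),np.round(p,1),back(c,p,z) if z>0 else None)
    O.append(im if n=='wrist' else cv2.resize(im[80:330,220:620],(640,400)))
cv2.imwrite('pics/w2.png',cv2.resize(np.vstack(O),(480,600)))
E
```

```text
5.575 [-0.7507  0.0387  1.9135 -0.0001  1.1881  0.5336] [ 0.337  -0.3123  0.264 ] [0.9898 0.1428 0.0004 0.0005] [-0.0152 -0.1769 -0.289 ]
wrist wide_press 0.72 [314.6  39.3] [ 0.4582 -0.2732  0.1518]
wrist wide_edge 0.9 [317.6  73.9] [ 0.4467 -0.2792  0.035 ]
side wide_press 0.62 [385.6 146.9] [ 0.4452 -0.273   0.1525]
side wide_edge 0.86 [391.5 152. ] [ 0.4357 -0.329   0.1057]
```

View pics/w2.png

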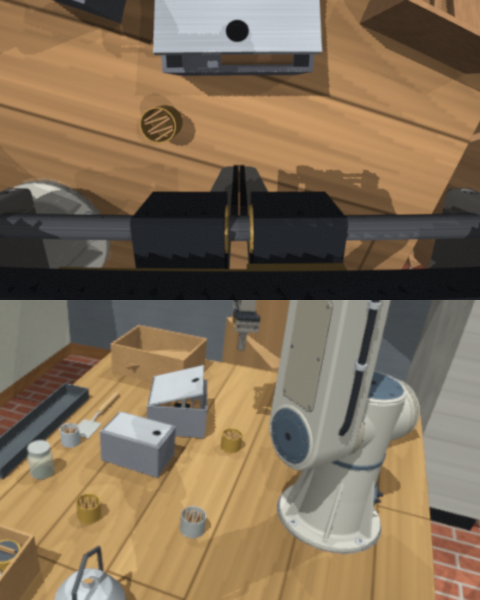

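The lid is ajar: the disc is now at z 0.152, and the narrow case is still shut. I'll tilt the tool 45° forward while clear of everything, then check where the camera body sits.

Call:
arm_command(deltas=[0, 0, 0, 0.045, -0.15, 0, -10, 0, 0, 0.09, -0.3, 0, -20, -5, 0, 0.135, -0.45, 0, -20, -5, 0, 0.18, -0.6, 0, -20, -5, 0, 0.226, -0.752, 0, -20, -5, 0, 0.226, -0.752, 0, -20, -5, 0, 0.226, -0.752, 0])

```text
t: 6.75
tcp_pos: [0.3187, -0.3171, 0.2622]
eef_rot: [0.915, 0.133, 0.377, -0.057]
force: [0.7, -0.5, 0.6]
width: 0.0004
grasp_force: 0.0
```

```bash
python3 - <<'E'
from h import *
from scipy.spatial.transform import Rotation as Ro
np.set_printoptions(precision=4,suppress=True)
s=bot.read_state();print(s['t'],s['joints'],s['tcp_pos'],s['eef_rot'],s['force'])
M=Ro.from_quat(s['eef_rot']).as_matrix();print(M)
K,D,R,t=cam('wrist');print('cam in tool',M.T@(-R.T@t-s['tcp_pos']),'axis',M.T@R.T[:,2])
E
```

```text
6.75 [-1.3819  0.0665  2.1488  0.8538  1.1948 -0.5402] [ 0.3187 -0.3171  0.2622] [ 0.9149  0.1327  0.3771 -0.0569] [ 0.6821 -0.4537  0.6181]
[[ 0.6805  0.2856  0.6748]
 [ 0.1999 -0.9583  0.2041]
 [ 0.705  -0.004  -0.7092]]
cam in tool [ 0.0658 -0.0008 -0.1705] axis [-0.2377  0.0011  0.9713]
```

Call:
arm_command(deltas=[12, 4, -22, 0, 0, 0, 25, 8, -45, 0, 0, 0, 25, 8, -45, 0, 0, 0, 50, 16, -71, 0, 0, 0, 75, 24, -97, 0, 0, 0, 100, 31, -123, 0, 0, 0, 121, 37, -145, 0, 0, 0, 121, 37, -145, 0, 0, 0])

```text
t: 7.75
tcp_pos: [0.4408, -0.2789, 0.1177]
eef_rot: [0.914, 0.134, 0.378, -0.057]
force: [-0.1, 0.8, 0.3]
width: 0.0005
grasp_force: 0.0
```

```bash
python3 - <<'E'
from h import *
np.set_printoptions(precision=4,suppress=True)
s=bot.read_state();print(s['t'],s['joints'],s['tcp_pos'],s['eef_rot'],s['force'])
im,_=bot.get_image('wrist');i2,_=bot.get_image('scene')
cv2.imwrite('pics/w3.png',cv2.resize(np.vstack([im,cv2.resize(i2[160:335,120:400],(640,400))]),(480,600)))
E
```

```text
7.75 [-1.0639  0.3601  2.2402  1.2395  0.8199 -0.8059] [ 0.4408 -0.2789  0.1177] [ 0.9141  0.1344  0.3783 -0.0573] [-0.0674  0.7802  0.3302]
```

View pics/w3.png

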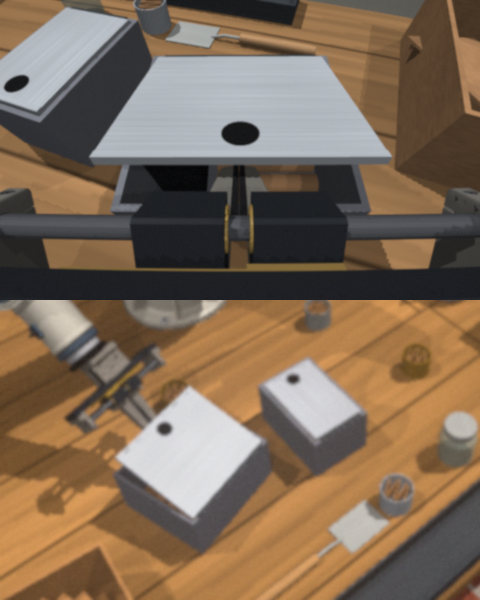

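The fingers are under the lid's free edge (wrist px about 240,180) and mid-width. Now I'll lift.

Call:
arm_command(deltas=[8, 2.5, 8, 0, 0, 0, 12, 4, 23, 0, 0, 0, 17, 5, 38, 0, 0, 0, 24, 7, 53, 0, 0, 0, 32, 9.5, 68, 0, 0, 0, 41, 12, 80, 0, 0, 0, 51, 15, 92, 0, 0, 0, 51, 15, 92, 0, 0, 0])

```text
t: 8.85
tcp_pos: [0.4911, -0.2656, 0.2118]
eef_rot: [0.914, 0.134, 0.379, -0.055]
force: [0.1, -0.6, -0.8]
width: 0.0008
grasp_force: 0.3
```

```bash
python3 - <<'E'
from h import *
np.set_printoptions(precision=4,suppress=True)
s=bot.read_state();print(s['t'],s['joints'],s['tcp_pos'],s['eef_rot'],s['force'])
im,_=bot.get_image('wrist');i2,_=bot.get_image('scene')
cv2.imwrite('pics/w4.png',cv2.resize(np.vstack([im,cv2.resize(i2[130:305,120:400],(640,400))]),(480,600)))
E
```

```text
8.85 [-0.9427  0.1864  2.156   1.0972  0.848  -0.4499] [ 0.4911 -0.2656  0.2118] [ 0.914   0.1337  0.3792 -0.0548] [ 0.1372 -0.6444 -0.8134]
```

View pics/w4.png

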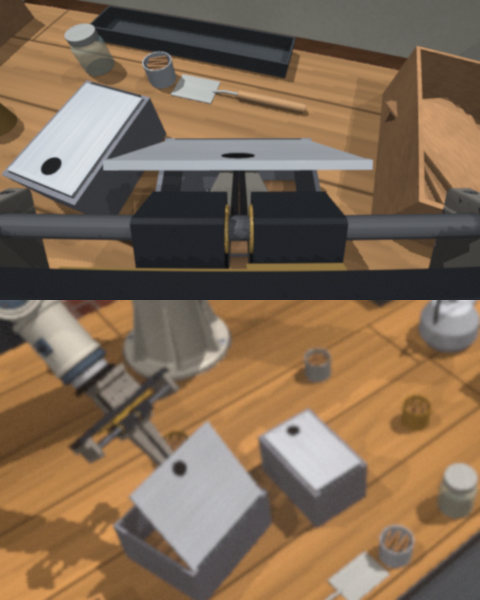

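The lid is riding on the fingers at roughly 0.8–0.9 rad, with everything else untouched. I'll go on over the top.

Call:
arm_command(deltas=[12, 3.5, 8, 0, 0, 0, 23, 7, 15, 0, 0, 0, 36, 11, 21, 0, 0, 0, 49, 15, 26, 0, 0, 0, 62, 19, 29, 0, 0, 0, 76, 23, 31, 0, 0, 0, 90, 27, 31, 0, 0, 0, 104, 32, 30, 0, 0, 0, 116, 35, 28, 0, 0, 0, 116, 35, 28, 0, 0, 0])

```text
t: 10.2
tcp_pos: [0.6072, -0.2294, 0.2371]
eef_rot: [0.914, 0.133, 0.378, -0.057]
force: [-0.9, 0.6, -0.3]
width: 0.0002
grasp_force: 0.0
```

```bash
python3 - <<'E'
from h import *
s=bot.read_state();print(s['t'],s['tcp_pos'],s['force'])
i1,_=bot.get_image('side');i2,_=bot.get_image('scene')
cv2.imwrite('pics/w5.png',cv2.resize(np.vstack([cv2.resize(i1[80:255,240:520],(640,400)),cv2.resize(i2[130:305,120:400],(640,400))]),(480,600)))
E
```

```text
10.2 [ 0.60719469 -0.22943984  0.23713012] [-0.94008127  0.64164368 -0.32630125]
```

View pics/w5.png

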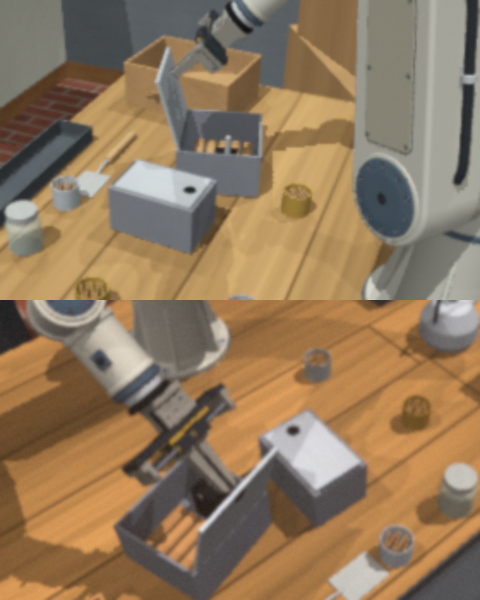

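The lid is past upright and leaning back. I'll withdraw back and up.

Call:
arm_command(deltas=[-15, -5, 5, 0, 0, 0, -45, -14, 20, 0, 0, 0, -90, -27, 40, 0, 0, 0, -140, -42, 60, 0, 0, 0, -180, -55, 70, 0, 0, 0, -200, -60, 80, 0, 0, 0, -200, -60, 80, 0, 0, 0, -200, -60, 80, 0, 0, 0])

```text
t: 11.3
tcp_pos: [0.4064, -0.29, 0.3175]
eef_rot: [0.914, 0.133, 0.378, -0.056]
force: [0.3, 0.5, 0.3]
width: 0.0002
grasp_force: 0.0
```

```bash
python3 - <<'E'
from h import *
s=bot.read_state();print(s['t'],s['tcp_pos'],s['force'])
i1,_=bot.get_image('side');i2,_=bot.get_image('scene')
cv2.imwrite('pics/w6.png',cv2.resize(np.vstack([cv2.resize(i1[80:255,240:520],(640,400)),cv2.resize(i2[130:305,120:400],(640,400))]),(480,600)))
E
```

```text
11.3 [ 0.4064054  -0.28998608  0.31746719] [0.30857776 0.53742475 0.3217694 ]
```

View pics/w6.png

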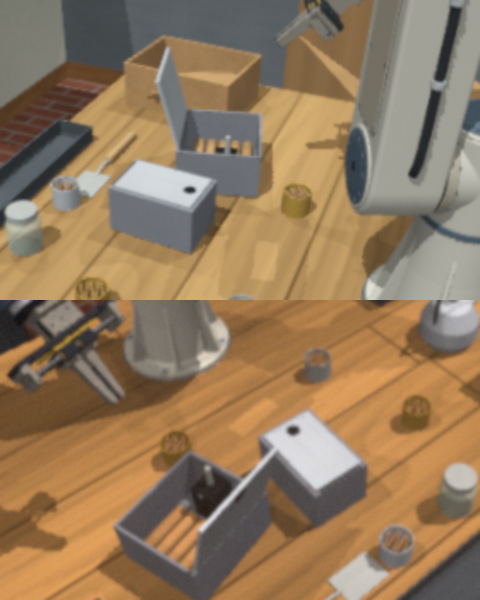

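The lid stays open by itself, the narrow case is shut, the tins haven't moved and the arm is clear.

```bash
python3 -c "from bench import bot; print(bot.sign_off())"
```

```text
the job is handed in; nothing more can be done
None
```

The wide case's lid leans fully open by itself, the narrow case is still shut, the tins and other things look unmoved in the pictures, and the job was handed in with the arm clear at about 11 s.

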